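# Change the honing stone in the snap-in holder

### The arm

A 6-joint arm with a two-finger parallel gripper is mounted at the origin on a cart in front of the work surface, level with it; the furniture and walls round the work are solid. World frame = base frame: x ahead of the robot, y to its left, z up, the work surface at z = 0. Lengths are in m, angles in degrees, forces in N, time in s.
With the tool pointing down it reaches from about 0.3 to 0.75 m from the base axis. Payload 8.5 kg.
Tool frame: the origin (TCP) lies midway between the tips of the shut fingers; the grasp point (between the pads) lies env.tcp_to_grasp behind it (env.tcp_to_grasp is the distance from the TCP to the grasp point, in m); z points along the fingers, y is the line along which they close (so a half turn about z gives the same grasp; the last joint's range is limited). The gripper opens to 85 mm and grips with 20 to 120 N. Pads are 22 mm wide; open, the fingers measure 114 mm over their backs; the gripper's body (76 mm by 85 mm) begins 54 mm behind the grasp point. The pads swing forward as they close: fully open they stand 13 mm farther back than shut.
Start: joints at [-83.383, 21.807, 74.336, -0, 83.858, -12.336], TCP at [0.179, -0.52, 0.231] pointing down, gripper open.
Joint ranges: [-178.18, 178.18], [-50.72, 133.34], [12.68, 142.11], [-81.47, 261.47], [9.98, 163.14], [-165.26, 165.26]. Speed limits (degrees/s): [136.94, 136.94, 180, 180, 180, 180].

### API

Orientations are given as a 3x3 rotation matrix whose columns are the frame's x, y, z axes.
In Python, from rig import observe, optics, job, env gives the robot as it stands. The module is installed in compiled form; this text tells all that it offers.
- The arm moves only by the shell command python3 -m jog 'ROWS' [FORCE]. ROWS is JSON, a list of rows, each a list of 7 numbers: the turn, a rotation vector about the tool's x, y, z in rad, then the shift along the tool's x, y, z in m, then the opening in per cent of the stroke, from 0 (shut) to 100 (fully open). A call has 1 to 10 rows; each row shifts and turns the commanded pose from where the row before left it, along the tool's axes as they then stand; what a row does not reach is not made up. A row lasts 1/8 s, in which the tool goes at most 62.5 mm and 10.7 degrees, less where a joint would pass 70% of its speed; a pose out of reach is approached as far as the arm can. A call is refused whole if a number of a shift passes 0.0625 or a number of a turn 0.188, either way. A call with a gripper value outside its range is refused whole. The fingers move at their own pace and stop on an object; FORCE is the grip in N (left out, the last holds). Time passes only in rows, so rows that do not move let the fingers close. It gives the time, the measured TCP pose, the force, the opening and the grip force at its end, in the units of the state.
- observe(): the state, without advancing time (a new reading comes with each control period).
- optics.get_image(name): name is "scene" or "side" or "wrist"; returns a dict with "pixels" (400x640x3 uint8, red, green, blue), "mtx" (3x3 intrinsics, pixels), "dist_coeffs" ([k1, k2, p1, p2, k3] as OpenCV has them; the pictures are not rectified), "rvec" (rotation vector, rad) and "tvec" (3), from world to camera coordinates, as OpenCV has them. Camera axes: x right, y down, z forward; pixel columns grow to the right and rows downward; lengths in m; the calibration is good to about 2 mm. A picture is of the moment at which its call begins. There is no depth.
- job.close_job(): hands the job in; it is judged then, once.
The state is a dict: "time_s": time; "q": joint angles; "qvel": joint speeds; "joint_efforts": joint torques, N m; "position": TCP position; "tool_rot": TCP orientation; "ft_force": force on the tool from outside, world axes, zero at the start; "wrist_torque": the same for the moment, N m; "grip_width": finger opening in m; "gripper_force": force on a finger pad.
Only numpy, scipy, OpenCV 4.12 (cv2) and the standard library are available. Lean on these libraries where they do the work, as an engineer would, in place of code of your own. Each camera call takes 0.05 s, during which the arm holds its last target. There are 200 camera calls.

### The job

The honing stone in the holder on the workbench is worn thin: pull it out of its spring clips and lay it flat, stone side up, in the steel tray. Then press the new, thick stone into the holder, stone side up (either way round), until it sits fully down on the bed and both end clips have snapped over it. Leave the tools lying around where they are.

Things in the scene. Friction and masses are not known exactly. Their poses are not given: they have to be found in the camera images.
- holder: stone holder fixed on the workbench: wooden base 216 x 84 x 12 mm (long along x), origin at the centre of its underside, z up. Four round-topped guide pins, 7 mm thick, at x +-52, y +-30.5 mm, tops 40.5 mm above the origin, guide the 50 mm wide carrier with 2 mm play each side. At each end, x = +-82 mm, stands a sprung steel clip 61 mm high, 34 mm wide
- holder_bed (a point): centre of the top of the holder's wooden bed (120 x 40 mm), 28 mm above the holder's underside. A seated carrier's underside rests here, centred, its length along the holder's x. Beside the bed, between the pins, only the base lies below (top 16 mm under this point), so fingers can reach down past the carrier's sides at the middle
- clip_a (a joint): spring clip at the holder's +x end, a leaf hinged at its foot and sprung shut: 0 = upright at its stop, grows to 0.4 rad as it is spread outward. Reads nearly 0 when the holder is empty or a carrier is fully snapped in. Must open about 0.09 rad (3.3 mm at the nose) to let a carrier's end pass up or down; both clips together take 10 to 20 N, in or out
- clip_b (a joint): the same spring clip at the holder's -x end; also grows as it is spread outward
- clip_a_nose (a point): centre of clip_a's rounded nose (8 mm thick), which points inward over the bevelled end of a seated carrier; 47.7 mm above the holder's underside. The two noses stand 155 mm apart inside, the carrier is 162 mm long
- clip_b_nose (a point): the same on clip_b
- worn_stone: worn stone, starts snapped in the holder: aluminium carrier 162 x 50 x 20 mm with bevelled ends and a thin hollow-worn grey stone (140 x 50 mm, 4 to 7 mm thick) on top, total height 24 to 27 mm. Origin at the centre of the carrier's underside, x along its length, z up to the stone side. 0.24 kg
- new_stone: new stone, stone side up on the saw table: the same aluminium carrier, 162 x 50 x 20 mm, with a grey stone 140 x 50 x 14 mm on top, flush with its long sides; total height 34 mm. The carrier's ends are widest 12 mm above its underside and narrow to 148 mm there. Origin at the centre of the underside, x along its length, z up. About 0.3 kg
- tray: open steel tray on the saw table, fixed, 240 x 165 x 34 mm outside (long along its x axis), walls and floor 3 mm, origin at the centre of its underside
- block_plane: bystander: block plane, 48 x 160 x 55 mm, on the workbench
- spring_clamp: bystander: black spring clamp lying on the workbench, 79 x 147 x 20 mm
- dust_nozzle: bystander: black rubber dust nozzle standing at the back of the saw table, 53 mm wide, 134 mm tall
- offcut: bystander: wooden offcut 30 x 100 x 22 mm on the saw table, near the robot
- hex_keys: bystander: folding hex key set, 26 x 91 x 43 mm, on the workbench near the robot

How it is judged (in metres and radians):
At the end, for the whole second after the job is handed in: Worn stone flat (0.1 rad), stone side up, on the tray's floor (underside < 10 mm up, centres within 80 mm). New stone on the bed stone side up: underside 25-31 mm above the holder's, centred within 6 mm, aligned within 0.08 rad, tilt < 0.03 rad, both clips < 0.05 rad. Both at rest (z of worn_stone in the frame of tray between -0.002 and 0.01 m and horizontal distance between worn_stone and tray below 0.08 m and angle between worn_stone's own z axis and vertical below 0.1 rad and z of new_stone in the frame of holder between 0.025 and 0.031 m and horizontal distance between new_stone and holder below 0.006 m and angle between the x axis of new_stone and the x axis of holder, either way round below 0.08 rad and angle between new_stone's own z axis and vertical below 0.03 rad and value of joint each of clip_a, clip_b below 0.05 rad and linear speed of each of new_stone, worn_stone below 0.02 m/s); the robot touches nothing.
It fails at once if a tool lying around is moved by more than 40 mm (distance of any of block_plane, spring_clamp, dust_nozzle, offcut, hex_keys from where it was at the start of the episode above 0.04 m).
It also fails if it takes over 72 s, if anything falls off the work surface, if the arm or the gripper's body presses on something with over 40 N, if the wrist force passes 120 N, or if a joint passes its speed limit or range.

## Working session

There is one attempt and no reset: what is moved stays moved. The work goes in short steps, Python scripts to look and compute and a shell command to move; the robot and the scene stay as the last step left them, time stands still between calls to the robot, and variables do not carry over. Pictures are saved under pics/ and viewed, at most 10 in all, crops included, and the job is handed in when it is done.

```bash
mkdir -p pics
python3 - <<'E'
from rig import observe, optics, env
import cv2,numpy as np
s=observe();print(s, env.tcp_to_grasp)
for n in ["scene","side","wrist"]:
    d=optics.get_image(n); cv2.imwrite(f"pics/{n}0.png",d["pixels"][:,:,::-1]); print(n,d["mtx"].tolist(),d["dist_coeffs"],d["rvec"],d["tvec"])
E
```

```text
{'time_s': 0.0, 'q': array([-8.33810494e+01,  2.18416722e+01,  7.43850148e+01,  2.98078469e-04,
        8.38569621e+01, -1.23364560e+01]), 'qvel': array([ 0.02500668,  0.00927942, -0.08791079, -0.00537894,  0.15601738,
        0.00398783]), 'joint_efforts': array([ 1.04369734e-03, -4.48456264e+01, -2.31273115e+01, -9.20548041e-05,
        4.89825456e-03,  6.18394296e-06]), 'position': array([ 0.17861666, -0.51988404,  0.23070384]), 'tool_rot': array([[ 9.45771888e-01,  3.24831510e-01, -1.63144331e-04],
       [ 3.24831396e-01, -9.45770828e-01,  1.45081754e-03],
       [ 3.16974103e-04, -1.42513684e-03, -9.99998934e-01]]), 'ft_force': array([-0.20333646,  0.61123069,  0.88281535]), 'wrist_torque': array([-0.02864542, -0.00730086, -0.01665412]), 'gripper_force': 0.0, 'grip_width': 0.08541718968043673} 0.0187
scene [[442.8210979651157, 0.0, 321.4095047800244], [0.0, 442.8210979651157, 199.9222685572351], [0.0, 0.0, 1.0]] [-0.11249634  0.          0.          0.          0.        ] [ 0.8332852  -2.47524852  1.15584448] [0.37918183 0.30201933 0.97042211]
side [[430.5911743642029, 0.0, 316.97466796146256], [0.0, 430.5911743642029, 200.82194148126385], [0.0, 0.0, 1.0]] [0.0079834 0.        0.        0.        0.       ] [ 1.96879379 -0.38051065  0.24597087] [-0.54083703  0.12805839  1.28665452]
wrist [[305.99880236916647, 0.0, 319.75857309591737], [0.0, 305.99880236916647, 194.13433089875653], [0.0, 0.0, 1.0]] [-0.01613035  0.          0.          0.          0.        ] [-2.36282912  1.68508616  0.24232444] [-0.55004371 -0.03635618  0.3789777 ]
```

View pics/scene0.png

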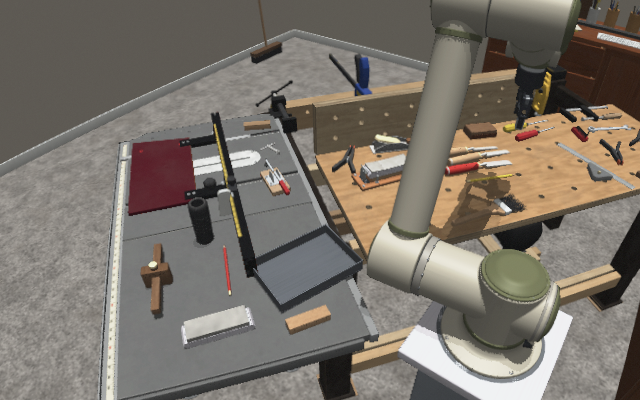

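View pics/side0.png

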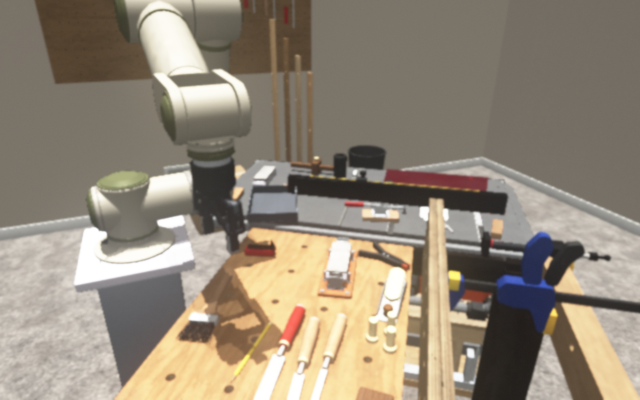

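The scene view shows the holder near (387,168), the tray near (308,265), the new stone near (218,327) and the offcut at (308,319). In the side view the holder is at (340,262), the tray at (275,203) and the new stone at (264,174).

```bash
cat > h.py <<'E'
import cv2,numpy as np
from rig import observe, optics, env
def ray(d,px):
    p=cv2.undistortPoints(np.array(px,float).reshape(-1,1,2),d["mtx"],d["dist_coeffs"]).reshape(-1,2)
    R=cv2.Rodrigues(np.array(d["rvec"],float))[0]; t=np.array(d["tvec"],float).reshape(3)
    return -R.T@t, np.c_[p,np.ones(len(p))]@R
def onz(d,px,z):
    c,v=ray(d,px); return c+v*((z-c[2])/v[:,2])[:,None]
def tri(d1,p1,d2,p2):
    c1,v1=ray(d1,[p1]);c2,v2=ray(d2,[p2]);A=np.c_[v1[0],-v2[0]]
    s=np.linalg.lstsq(A,c2-c1,rcond=None)[0];a=c1+s[0]*v1[0];b=c2+s[1]*v2[0]
    return (a+b)/2,np.linalg.norm(a-b)
def proj(d,P):
    return cv2.projectPoints(np.array(P,float).reshape(-1,1,3),np.array(d["rvec"],float),np.array(d["tvec"],float),d["mtx"],d["dist_coeffs"])[0].reshape(-1,2)
E
python3 - <<'E'
from h import *
np.set_printoptions(precision=3,suppress=True)
a=optics.get_image("scene");b=optics.get_image("side")
print("cams",ray(a,[[0,0]])[0],ray(b,[[0,0]])[0])
print("holder",tri(a,(387,168),b,(340,262)))
print("tray",tri(a,(308,265),b,(275,205)))
print("new",tri(a,(218,325),b,(264,174)))
print("new z",onz(a,[(183,324),(249,308),(254,320),(185,342)],0.034))
print("tray rim",onz(a,[(252,266),(322,229),(362,262),(286,305)],0.034))
print("holder",onz(a,[(360,164),(405,153),(410,165),(364,180)],0.05))
print("offcut",onz(a,[(308,315)],0.022),"nozzle",onz(a,[(205,240)],0.0),"fence",onz(a,[(250,275),(213,110)],0.0),"fencetop",onz(a,[(248,255)],0.06))
for n,i,c in(("h",a,(300,110,440,210)),("hs",b,(290,220,420,310)),("s",a,(110,180,380,360))):
    x0,y0,x1,y1=c; m=i["pixels"][y0:y1,x0:x1,::-1]
    f=min(800/(x1-x0),600/(y1-y0)) if n!="s" else 1.9
    m=cv2.resize(m,None,fx=min(f,4),fy=min(f,4),interpolation=cv2.INTER_CUBIC); cv2.imwrite(f"pics/c_{n}.png",m)
h=cv2.imread("pics/c_h.png");s=cv2.imread("pics/c_s.png");w=max(h.shape[1],s.shape[1])
E
```

```text
cams [-0.046  0.664  0.857] [ 0.084 -1.24   0.649]
holder (array([ 0.498, -0.368,  0.034]), np.float64(0.003460037810404771))
tray (array([0.457, 0.086, 0.01 ]), np.float64(0.004583076932312876))
new (array([0.494, 0.359, 0.025]), np.float64(0.002552961971871124))
new z [[0.551 0.409 0.034]
 [0.465 0.287 0.034]
 [0.433 0.304 0.034]
 [0.511 0.437 0.034]]
tray rim [[ 0.549  0.191  0.034]
 [ 0.491 -0.02   0.034]
 [ 0.338  0.015  0.034]
 [ 0.403  0.229  0.034]]
holder [[ 0.566 -0.315  0.05 ]
 [ 0.482 -0.456  0.05 ]
 [ 0.436 -0.405  0.05 ]
 [ 0.51  -0.252  0.05 ]]
offcut [[0.352 0.214 0.022]] nozzle [[ 0.745  0.182 -0.   ]] fence [[ 0.556  0.196  0.   ]
 [ 1.301 -0.341  0.   ]] fencetop [[0.563 0.185 0.06 ]]
```

View pics/c_h.png

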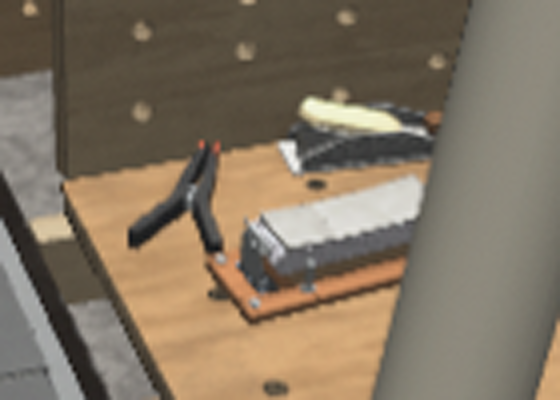

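View pics/c_s.png

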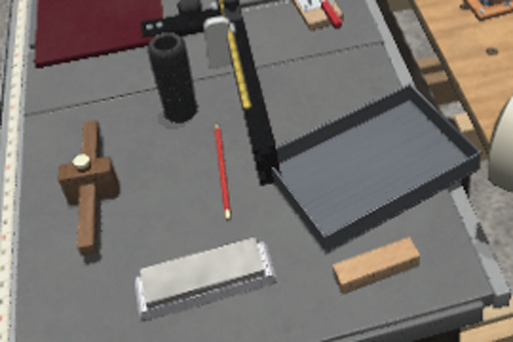

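The crops show the worn stone clipped in the holder, with its near clip at about scene (364,172). The new stone lies alone at about (218,327), clear of the offcut, and the tray is empty. I'll turn the tool to the holder's axis (about 61°) and go above it.

```bash
python3 -m jog '[[0,0,-0.183,0,0,0,100],[0,0,-0.183,0,0,0,100],[0,0,-0.183,0,0,0,100],[0,0,-0.183,0,0,0,100],[0,0,0,0.048,0.034,0,100],[0,0,0,0.048,0.034,0,100],[0,0,0,0.048,0.034,0,100],[0,0,0,0.048,0.034,0,100],[0,0,0,0.025,0.034,0,100],[0,0,0,0,0,0,100]]'
python3 - <<'E'
from h import *
np.set_printoptions(precision=4,suppress=True)
d=optics.get_image("wrist");s=observe();c,v=ray(d,[[320,194]])
R=s["tool_rot"];print(s["position"],R,"cam in tool",R.T@(c-s["position"]),"axis",R.T@v[0],"imgright",R.T@cv2.Rodrigues(np.array(d["rvec"],float))[0][0])
cv2.imwrite("pics/w1.png",d["pixels"][:,:,::-1])
E
```

```text
time_s: 1.5
position: [0.4349, -0.4122, 0.2307]
tool_rot: [[0.483, 0.875, -0.0], [0.875, -0.483, 0.0], [0.0, -0.0, -1.0]]
ft_force: [0.2, -0.5, -0.2]
grip_width: 0.0856
gripper_force: 0.0
[ 0.4335 -0.4127  0.2308] [[ 0.4847  0.8747 -0.0006]
 [ 0.8747 -0.4847  0.0005]
 [ 0.0002 -0.0008 -1.    ]] cam in tool [ 0.0721  0.0014 -0.1422] axis [-0.2789  0.002   0.9603] imgright [ 0.0024  1.     -0.0006]
```

View pics/w1.png

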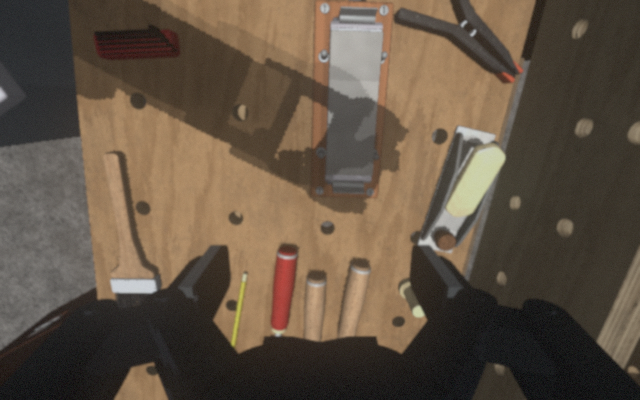

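The wrist view shows the holder upright in the picture: pins at about (324,57), (384,57), (321,152), (376,155), stone corners at about (331,24), (382,24), (378,182), (327,180). Spring clamp is to the right at (460,35), the plane at (465,190) and the hex keys at (137,42).

Run:
```python
from h import *
np.set_printoptions(precision=4,suppress=True)
d=optics.get_image("wrist");s=observe();R=s["tool_rot"]
im=d["pixels"]
def rep(n,px,z,top2):
    P=onz(d,px,z);a=(P[0]+P[1])/2;b=(P[2]+P[3])/2;u=a-b
    print(n,P.mean(0),"yaw",np.degrees(np.arctan2(u[1],u[0])),"len",np.linalg.norm(u),"wid",np.linalg.norm(P[0]-P[1]),np.linalg.norm(P[2]-P[3]),"tool",R.T@(P.mean(0)-s["position"]))
rep("stone",[(331,24),(382,24),(378,182),(327,180)],0.0535,1)
rep("pins",[(324,57),(384,57),(376,155),(321,152)],0.0405,1)
rep("base",[(316,2),(392,4),(378,196),(314,193)],0.012,1)
# refine stone by mask
g=cv2.cvtColor(im,cv2.COLOR_RGB2HSV);m=cv2.inRange(g,(0,0,60),(180,45,255));m[:, :300]=0;m[:,400:]=0;m[210:]=0
m=cv2.morphologyEx(m,cv2.MORPH_OPEN,np.ones((9,9)))
c=max(cv2.findContours(m,0,2)[0],key=cv2.contourArea);r=cv2.minAreaRect(c);bx=cv2.boxPoints(r);print(r,bx)
```

```text
stone [ 0.4977 -0.3699  0.0535] yaw 61.297469757328166 len 0.15196926723632093 wid 0.04798666514639785 0.05493330862608661 tool [0.0694 0.036  0.1775]
pins [ 0.4961 -0.3686  0.0405] yaw 59.27492346358283 len 0.09738128130498129 wid 0.060293139251104653 0.06016051930731265 tool [0.0697 0.034  0.1905]
base [ 0.4975 -0.3685  0.012 ] yaw 60.08415915337019 len 0.2087185202323035 wid 0.07958966090805772 0.07890522228482522 tool [0.0705 0.0352 0.219 ]
((356.1483154296875, 98.25463104248047), (55.22304153442383, 185.47195434570312), 1.7899105548858643) [[325.6537 190.0829]
 [331.4468   4.7015]
 [386.6429   6.4263]
 [380.8498 191.8078]]
```

```bash
python3 -m jog '[[0,0,0.015,0.035,0.0175,0.02,100],[0,0,0,0.035,0.0175,0.02,100],[0,0,0,0,0,0.04,100],[0,0,0,0,0,0,100],[0,0,0,0,0,0,100]]'
python3 - <<'E'
from h import *
d=optics.get_image("wrist");cv2.imwrite("pics/w2.png",d["pixels"][:,:,::-1]);print(observe()["position"])
E
```

```text
time_s: 2.22
position: [0.4973, -0.3708, 0.153]
tool_rot: [[0.501, 0.866, 0.001], [0.866, -0.501, -0.002], [-0.001, 0.002, -1.0]]
ft_force: [-0.3, -0.0, 0.5]
grip_width: 0.0856
gripper_force: 0.0
[ 0.49748945 -0.37083581  0.15331848]
```

View pics/w2.png

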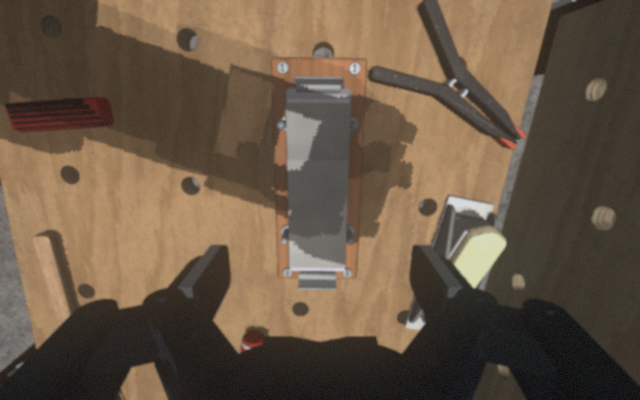

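The holder is now clear: base corners at about (275,59), (366,59), (357,276), (278,277), and stone corners at (289,97), (351,97), (347,271), (289,271). The fingertips are at (228,250) and (413,250).

Run:
```python
from h import *
np.set_printoptions(precision=4,suppress=True)
d=optics.get_image("wrist");s=observe();R=s["tool_rot"]
def rep(n,px,z):
    P=onz(d,px,z);a=(P[0]+P[1])/2;b=(P[2]+P[3])/2;u=R.T@(a-b)
    print(n,P.mean(0),"yaw vs tool",np.degrees(np.arctan2(u[1],u[0])),"len",np.linalg.norm(u),"wid",np.linalg.norm(P[0]-P[1]),np.linalg.norm(P[2]-P[3]),"tool",R.T@(P.mean(0)-s["position"]))
for dz in(0,-.01):
    rep("base",[(275,59),(366,59),(357,276),(278,277)],.012+dz)
    rep("stone",[(289,97),(351,97),(347,271),(289,271)],.0535+dz)
    rep("pins",[(282,125),(357,125),(349,233),(286,235)],.0405+dz)
x=d["pixels"]
g=x.astype(int).sum(2);L=[];Rr=[]
for y in range(115,260,8):
    r=x[y].astype(int);sat=r[:,0]-r[:,2]; # wood is warm: R-B large
    w=sat>25; m=~w[318]; l=318
    while l>250 and not w[l]: l-=1
    q=318
    while q<390 and not w[q]: q+=1
    L.append((l+.5,y));Rr.append((q-.5,y))
print(L,Rr)
```

```text
base [ 0.4995 -0.3679  0.012 ] yaw vs tool 0.7932316804927225 len 0.210836026720029 wid 0.07805484546416841 0.08291626883395038 tool [ 0.0035 -0.0002  0.1413]
stone [ 0.4992 -0.3685  0.0535] yaw vs tool 0.6478779575091792 len 0.14776881709709283 wid 0.046834833965821526 0.051650052205484194 tool [ 0.0028 -0.      0.0998]
pins [ 0.501  -0.3646  0.0405] yaw vs tool 1.0773068401864967 len 0.09625975340960301 wid 0.061155614900707596 0.05693336315166718 tool [ 0.007  -0.0005  0.1128]
base [ 0.4983 -0.37    0.002 ] yaw vs tool 0.7932316804927236 len 0.21827156143295598 wid 0.08080759850163513 0.08584046924112225 tool [ 0.0011 -0.0002  0.1513]
stone [ 0.4978 -0.371   0.0435] yaw vs tool 0.6478779575091259 len 0.15387365638067454 wid 0.048769742425207166 0.05378389393134651 tool [-0.     -0.      0.1098]
pins [ 0.4997 -0.3668  0.0305] yaw vs tool 1.0773068401864545 len 0.10003387701393118 wid 0.06355338594788489 0.059165589415848194 tool [ 0.0045 -0.0005  0.1228]
[(285.5, 115), (275.5, 123), (285.5, 131), (285.5, 139), (286.5, 147), (286.5, 155), (286.5, 163), (285.5, 171), (285.5, 179), (285.5, 187), (287.5, 195), (285.5, 203), (286.5, 211), (288.5, 219), (281.5, 227), (282.5, 235), (288.5, 243), (288.5, 251), (288.5, 259)] [(350.5, 115), (358.5, 123), (352.5, 131), (350.5, 139), (349.5, 147), (349.5, 155), (349.5, 163), (348.5, 171), (347.5, 179), (347.5, 187), (346.5, 195), (346.5, 203), (346.5, 211), (346.5, 219), (352.5, 227), (352.5, 235), (344.5, 243), (344.5, 251), (344.5, 259)]
```

```bash
python3 -m jog '[[0,0,0.012,0.002,0,0.04,100],[0,0,0,0,0,0.04,100],[0,0,0,0,0,0.03,100],[0,0,0,0,0,0.015,100],[0,0,0,0,0,0.008,100],[0,0,0,0,0,0,60],[0,0,0,0,0,0,45],[0,0,0,0,0,0,30],[0,0,0,0,0,0,30],[0,0,0,0,0,0,30]]' 70
```

```text
time_s: 3.58
position: [0.499, -0.3683, 0.0197]
tool_rot: [[0.51, 0.86, 0.001], [0.86, -0.51, -0.002], [-0.001, 0.002, -1.0]]
ft_force: [-2.0, 1.0, 4.8]
grip_width: 0.0489
gripper_force: 73.6
```

Gripped at 70 N and well centred. Pull up.

```bash
python3 -m jog '[[0,0,0,0,0,-0.004,20],[0,0,0,0,0,-0.004,20],[0,0,0,0,0,-0.006,20],[0,0,0,0,0,-0.01,20],[0,0,0,0,0,-0.02,20],[0,0,0,0,0,-0.04,20],[0,0,0,0,0,-0.05,20],[0,0,0,0,0,-0.05,20],[0,0,0,0,0,0,20]]' 70
python3 - <<'E'
from h import *
d=optics.get_image("wrist");e=optics.get_image("side")
cv2.imwrite("pics/p3.png",np.hstack([cv2.resize(d["pixels"],(400,250)),e["pixels"][100:350,150:550]])[:,:,::-1])
E
```

```text
time_s: 4.7
position: [0.4998, -0.3689, 0.2081]
tool_rot: [[0.51, 0.86, 0.007], [0.86, -0.51, -0.008], [-0.003, 0.01, -1.0]]
ft_force: [0.3, 0.0, -2.8]
grip_width: 0.049
gripper_force: 76.0
```

View pics/p3.png

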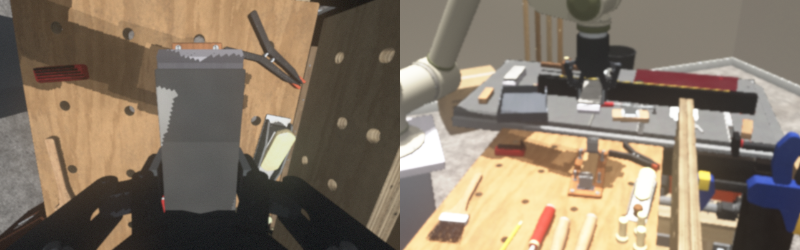

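The worn stone is held straight in the gripper and the holder is empty. Carry it to the tray (centre about (0.445,0.104), yaw about 74°).

```bash
python3 -m jog '[[0,0,-0.128,0,0,0,20],[0,0,-0.128,0,0,0,20],[0,0,0,0.055,-0.023,0,20],[0,0,0,0.055,-0.023,0,20],[0,0,0,0.055,-0.023,0,20],[0,0,0,0.055,-0.023,0,20],[0,0,0,0.055,-0.023,0,20],[0,0,0,0.055,-0.023,0,20],[0,0,0,0.055,-0.023,0,20],[0,0,0,0,0,0,20]]' 70
python3 - <<'E'
from h import *
d=optics.get_image("wrist");cv2.imwrite("pics/p4.png",d["pixels"][:,:,::-1]);print(observe()["position"],observe()["tool_rot"])
E
```

```text
time_s: 6.05
position: [0.4483, 0.05, 0.2014]
tool_rot: [[0.27, 0.963, -0.003], [0.963, -0.27, 0.001], [0.0, -0.003, -1.0]]
ft_force: [-0.3, -1.1, -2.3]
grip_width: 0.0489
gripper_force: 75.8
[0.44901979 0.0481343  0.20149206] [[ 2.71970825e-01  9.62303321e-01 -2.04665526e-03]
 [ 9.62305443e-01 -2.71970907e-01  2.43352052e-04]
 [-3.22452200e-04 -2.03569216e-03 -9.99997876e-01]]
```

View pics/p4.png

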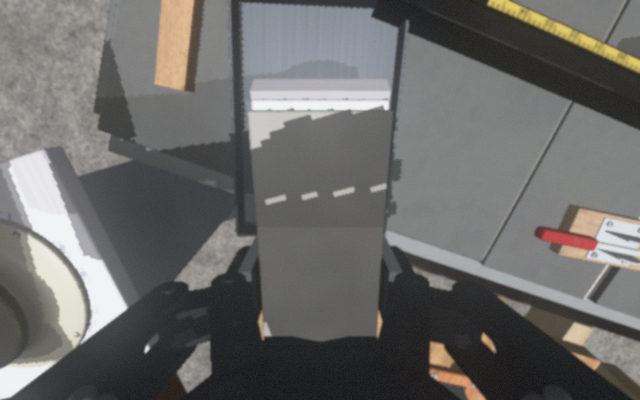

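The tray lies parallel to the stone: its rims are at x≈237 and x≈400, the far edge at row ≈3 and the near edge at row ≈233. The fence end shows at (375,12), near the tray's far right corner.

Run:
```python
from h import *
np.set_printoptions(precision=4,suppress=True)
d=optics.get_image("wrist");s=observe();R=s["tool_rot"]
for n,p,z in(("rim",[(234,2),(235,232),(408,20),(386,232),(310,3)],.034),("fence",[(375,12),(405,20)],.06),("fence",[(375,12),(405,20)],.09)):
    P=onz(d,p,z);print(n,P,(P-s["position"])@R)
```

```text
rim [[ 0.4187  0.223   0.034 ]
 [ 0.3429  0.0128  0.034 ]
 [ 0.566   0.1662  0.034 ]
 [ 0.5021 -0.032   0.034 ]
 [ 0.4841  0.2035  0.034 ]] [[ 0.161  -0.0776  0.1677]
 [-0.062  -0.0929  0.1678]
 [ 0.1468  0.0796  0.1674]
 [-0.0614  0.0725  0.1675]
 [ 0.1601 -0.0094  0.1676]]
fence [[0.5327 0.1752 0.06  ]
 [0.5555 0.1627 0.06  ]] [[0.1463 0.0451 0.1415]
 [0.1404 0.0704 0.1414]]
fence [[0.526  0.169  0.09  ]
 [0.5463 0.1578 0.09  ]] [[0.1384 0.0403 0.1115]
 [0.1332 0.0629 0.1115]]
```

```bash
python3 -m jog '[[0,0,0,0.04,-0.006,0,20],[0,0,0,0,0,0.055,20],[0,0,0,0,0,0.055,20],[0,0,0,0,0,0.045,20],[0,0,0,0,0,0.03,20],[0,0,0,0,0,0.012,20],[0,0,0,0,0,0,20]]' 70
python3 -m jog '[[0,0,0,0,0,0.002,20],[0,0,0,0,0,0.002,20],[0,0,0,0,0,0,20]]'
```

```text
time_s: 7.02
position: [0.4553, 0.086, 0.0051]
tool_rot: [[0.277, 0.961, -0.001], [0.961, -0.277, 0.0], [-0.0, -0.001, -1.0]]
ft_force: [1.1, -0.1, -2.6]
grip_width: 0.0489
gripper_force: 75.7
time_s: 7.4
position: [0.4553, 0.0867, 0.0017]
tool_rot: [[0.275, 0.961, 0.001], [0.961, -0.275, -0.0], [0.0, 0.001, -1.0]]
ft_force: [-0.6, 0.3, -2.2]
grip_width: 0.0492
gripper_force: 75.7
```

```bash
python3 -m jog '[[0,0,0,0,0,0.002,20],[0,0,0,0,0,0.001,20],[0,0,0,0,0,0,20]]'
```

```text
time_s: 7.78
position: [0.4555, 0.0867, 0.0002]
tool_rot: [[0.275, 0.961, 0.002], [0.961, -0.275, -0.0], [0.0, 0.002, -1.0]]
ft_force: [-5.0, 0.1, 25.7]
grip_width: 0.0488
gripper_force: 91.3
```

Contact with the tray floor. Open gently, then rise.

```bash
python3 -m jog '[[0,0,0,0,0,-0.001,56],[0,0,0,0,0,0,62],[0,0,0,0,0,0,80],[0,0,0,0,0,0,85],[0,0,0,0,0,-0.015,85],[0,0,0,0,0,-0.05,85],[0,0,0,0,0,-0.06,85],[0,0,0,0,0,-0.06,85],[0,0,0,0,0,0,85]]' 70
python3 - <<'E'
from h import *
d=optics.get_image("wrist");cv2.imwrite("pics/p5.png",d["pixels"][:,:,::-1]);print(observe()["position"])
E
```

```text
time_s: 8.9
position: [0.4568, 0.0866, 0.1882]
tool_rot: [[0.275, 0.961, 0.009], [0.961, -0.275, -0.001], [0.002, 0.009, -1.0]]
ft_force: [0.1, -0.1, -1.0]
grip_width: 0.0725
gripper_force: 0.0
[0.45565565 0.08670025 0.18568502]
```

View pics/p5.png

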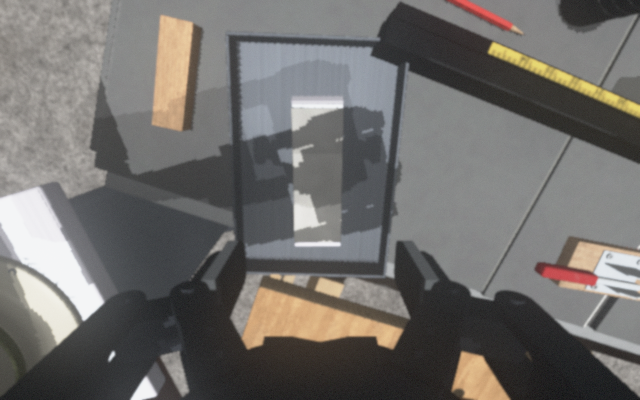

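The worn stone lies flat in the tray at (292–342, 97–246). The offcut is untouched at (175,72). Next, the new stone.

```bash
python3 -m jog '[[0,0,0.15,0,0,0,100],[0,0,0.147,0,0,0,100],[0,0,0,0.05,-0.03,0,100],[0,0,0,0.05,-0.03,0,100],[0,0,0,0.05,-0.03,0,100],[0,0,0,0.05,-0.03,0,100],[0,0,0,0,0,0,100],[0,0,0,0,0,0,100]]'
python3 - <<'E'
from h import *
d=optics.get_image("wrist");cv2.imwrite("pics/p6.png",d["pixels"][:,:,::-1]);print(observe()["position"])
E
```

```text
time_s: 9.95
position: [0.463, 0.3192, 0.1828]
tool_rot: [[0.544, 0.839, -0.003], [0.839, -0.544, -0.001], [-0.003, -0.002, -1.0]]
ft_force: [0.2, 0.3, -0.0]
grip_width: 0.0854
gripper_force: 0.0
[0.46324484 0.31878078 0.18326741]
```

View pics/p6.png

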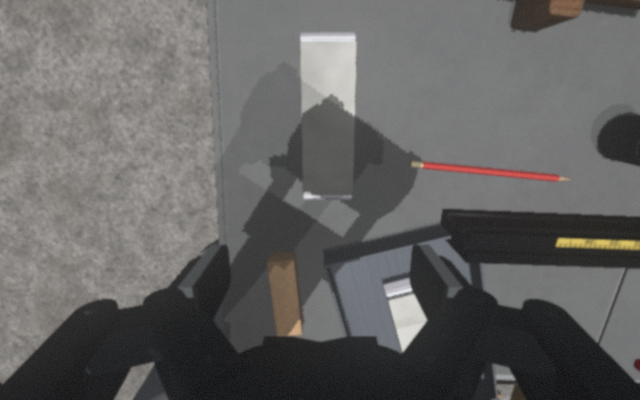

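The new stone is nearly parallel to the tool: stone top corners at about (302,42), (356,42), (352,194), (303,194), carrier ends at rows 33 and 199.

Run:
```python
from h import *
np.set_printoptions(precision=4,suppress=True)
d=optics.get_image("wrist");s=observe();R=s["tool_rot"]
P=(onz(d,[(302,42),(356,42),(352,194),(303,194)],.034)-s["position"])@R
u=(P[0]+P[1]-P[2]-P[3])/2;print(P,P.mean(0),np.linalg.norm(u),np.degrees(np.arctan2(u[1],u[0])))
x=d["pixels"].astype(int)
for y in range(46,195,12):
    g=cv2.GaussianBlur(x[y:y+1].astype(np.float32),(3,1),0).sum(2)[0];e=np.diff(g)
    l=290+np.argmax(np.abs(e[290:312]));r=344+np.argmax(np.abs(e[344:366]));q=onz(d,[(l+.5,y),(r+.5,y)],.034);t=(q-s["position"])@R;print(y,l,r,t[:,:2].ravel())
```

```text
[[ 0.1238 -0.0152  0.1495]
 [ 0.1238  0.0317  0.1494]
 [-0.0138  0.0324  0.1496]
 [-0.0139 -0.0162  0.1497]] [0.055  0.0082 0.1496] 0.13767457668897198 0.06649024514311166
46 299 355 [ 0.1206 -0.0174  0.1206  0.0314]
58 298 354 [ 0.1109 -0.0185  0.1109  0.0308]
70 299 354 [ 0.101  -0.0178  0.101   0.0311]
82 300 354 [ 0.0909 -0.017   0.091   0.0315]
94 299 353 [ 0.0806 -0.0181  0.0807  0.0309]
106 300 353 [ 0.0701 -0.0174  0.0702  0.0312]
118 299 358 [ 0.0594 -0.0185  0.0595  0.0362]
130 294 353 [ 0.0485 -0.0233  0.0486  0.0319]
142 300 352 [ 0.0373 -0.0179  0.0374  0.0313]
154 301 352 [ 0.0259 -0.0171  0.026   0.0317]
166 301 352 [ 0.0143 -0.0173  0.0144  0.032 ]
178 299 351 [ 0.0024 -0.0194  0.0025  0.0314]
190 301 351 [-0.0098 -0.0177 -0.0097  0.0318]
```

```bash
python3 -m jog '[[0,0,0,0.055,0.007,0,100],[0,0,0,0,0,0.055,100],[0,0,0,0,0,0.055,100],[0,0,0,0,0,0.04,100],[0,0,0,0,0,0.02,100],[0,0,0,0,0,0.0095,100],[0,0,0,0,0,0,60],[0,0,0,0,0,0,45],[0,0,0,0,0,0,30],[0,0,0,0,0,0,30]]' 80
python3 -m jog '[[0,0,0,0,0,0,30],[0,0,0,0,0,0,30]]' 80
```

```text
time_s: 11.3
position: [0.5, 0.3623, 0.0063]
tool_rot: [[0.545, 0.839, 0.002], [0.839, -0.545, 0.001], [0.002, 0.001, -1.0]]
ft_force: [-0.3, -1.8, 6.6]
grip_width: 0.0483
gripper_force: 85.0
time_s: 11.55
position: [0.5, 0.3623, 0.0063]
tool_rot: [[0.545, 0.839, 0.002], [0.839, -0.545, 0.001], [0.002, 0.002, -1.0]]
ft_force: [0.3, -1.7, 7.2]
grip_width: 0.0488
gripper_force: 85.0
```

```bash
python3 -m jog '[[0,0,0,0,0,-0.02,20],[0,0,0,0,0,-0.055,20],[0,0,0,0,0,-0.06,20],[0,0,0,0,0,-0.06,20],[0,0,-0.04,0,0,0,20],[0,0,0,-0.048,0.0285,0,20],[0,0,0,-0.048,0.0285,0,20],[0,0,0,-0.048,0.0285,0,20],[0,0,0,-0.048,0.0285,0,20],[0,0,0,0,0,0,20]]' 90
python3 - <<'E'
from h import *
np.set_printoptions(precision=4,suppress=True)
s=observe();R=s["tool_rot"];d=optics.get_image("wrist");cv2.imwrite("pics/p7.png",d["pixels"][:,:,::-1])
C=R.T@(ray(d,[[0,0]])[0]-s["position"]);print(s["position"],s["q"][5],C)
for f in("p4","p7"):
    g=cv2.imread(f"pics/{f}.png").astype(int).sum(2)[30:140,280:360].mean(1).astype(int);print(f,list(zip(range(30,140,2),g[::2])))
def X(px,tz): # tool-frame point at tool z
    c,v=ray(d,px); v=v@R; return C+v*((tz-C[2])/v[:,2])[:,None]
import pickle;pickle.dump({k:np.array(d[k]) for k in("mtx","dist_coeffs","rvec","tvec")}|{"R":R,"p":s["position"]},open("p7.pkl","wb"))
E
```

```text
time_s: 12.8
position: [0.4991, 0.1358, 0.2]
tool_rot: [[0.515, 0.857, -0.0], [0.857, -0.515, -0.001], [-0.001, 0.0, -1.0]]
ft_force: [0.1, 0.5, -2.3]
grip_width: 0.0489
gripper_force: 94.2
[0.4991 0.1358 0.2   ] 33.08852054469973 [ 0.0709  0.0006 -0.1423]
p4 [(30, np.int64(446)), (32, np.int64(447)), (34, np.int64(449)), (36, np.int64(451)), (38, np.int64(453)), (40, np.int64(454)), (42, np.int64(455)), (44, np.int64(456)), (46, np.int64(458)), (48, np.int64(460)), (50, np.int64(462)), (52, np.int64(462)), (54, np.int64(464)), (56, np.int64(466)), (58, np.int64(467)), (60, np.int64(460)), (62, np.int64(448)), (64, np.int64(441)), (66, np.int64(434)), (68, np.int64(429)), (70, np.int64(427)), (72, np.int64(425)), (74, np.int64(425)), (76, np.int64(426)), (78, np.int64(456)), (80, np.int64(524)), (82, np.int64(533)), (84, np.int64(532)), (86, np.int64(532)), (88, np.int64(530)), (90, np.int64(576)), (92, np.int64(646)), (94, np.int64(649)), (96, np.int64(648)), (98, np.int64(612)), (100, np.int64(635)), (102, np.int64(717)), (104, np.int64(725)), (106, np.int64(724)), (108, np.int64(6
[... 814 characters left out ...]
4(383)), (76, np.int64(376)), (78, np.int64(333)), (80, np.int64(298)), (82, np.int64(297)), (84, np.int64(408)), (86, np.int64(541)), (88, np.int64(547)), (90, np.int64(543)), (92, np.int64(533)), (94, np.int64(532)), (96, np.int64(568)), (98, np.int64(537)), (100, np.int64(500)), (102, np.int64(466)), (104, np.int64(490)), (106, np.int64(515)), (108, np.int64(500)), (110, np.int64(467)), (112, np.int64(352)), (114, np.int64(306)), (116, np.int64(309)), (118, np.int64(302)), (120, np.int64(296)), (122, np.int64(296)), (124, np.int64(297)), (126, np.int64(295)), (128, np.int64(296)), (130, np.int64(296)), (132, np.int64(296)), (134, np.int64(296)), (136, np.int64(296)), (138, np.int64(295))]
```

Run:
```python
from h import *
import pickle
np.set_printoptions(precision=4,suppress=True)
d=pickle.load(open("p7.pkl","rb"));R=d["R"];C=R.T@(ray(d,[[0,0]])[0]-d["p"])
def X(px,tz):
    c,v=ray(d,px); v=v@R; return C+v*((tz-C[2])/v[:,2])[:,None]
print("worn edge",X([(320,78.7)],-.0203),"stone end",X([(320,109.2)],-.0353))
print("new edge",X([(320,84.2)],-.0057),"stone end",X([(320,111.5)],-.0277))
for f,tz in(("p4",-.035),("p7",-.0277)):
    im=cv2.imread(f"pics/{f}.png").astype(int).sum(2)
    for y in (150,210):
        for lo,hi in((235,275),(370,400)):
            e=np.abs(np.diff(cv2.GaussianBlur(im[y-2:y+3].astype(np.float32),(3,3),0).mean(0)));q=lo+np.argmax(e[lo:hi])+.5;print(f,y,q,X([(q,y)],tz)[0,:2])
```

```text
worn edge [[ 0.0805  0.0007 -0.0203]] stone end [[ 0.0696  0.0007 -0.0353]]
new edge [[ 0.0794  0.0008 -0.0057]] stone end [[ 0.0687  0.0007 -0.0277]]
p4 150 249.5 [ 0.0558 -0.024 ]
p4 150 392.5 [0.0558 0.0262]
p4 210 243.5 [ 0.0335 -0.0276]
p4 210 395.5 [0.0335 0.0288]
p7 150 253.5 [ 0.0547 -0.0242]
p7 150 384.5 [0.0548 0.0249]
p7 210 258.5 [ 0.031  -0.0236]
p7 210 383.5 [0.031 0.026]
```

The new stone sits in the grip 1 mm further back than the worn one did. So I aim 1 mm further along the holder's axis: TCP (0.4995,-0.3675).

```bash
python3 -m jog '[[0,0,-0.004,-0.048,0.029,0,20],[0,0,0,-0.048,0.029,0,20],[0,0,0,-0.048,0.029,0,20],[0,0,0,-0.048,0.029,0,20],[0,0,0,-0.048,0.029,0,20],[0,0,0,-0.048,0.029,0,20],[0,0,0,-0.048,0.029,0,20],[0,0,0,-0.048,0.029,0,20],[0,0,0,-0.047,0.027,0,20],[0,0,0,0,0,0,20]]' 100
python3 -m jog '[[0,0,0,0,0,0.045,20],[0,0,0,0,0,0.04,20],[0,0,0,0,0,0,20],[0,0,0,0,0,0,20]]' 100
python3 - <<'E'
from h import *
s=observe();print(s["position"],s["tool_rot"],s["tool_rot"].T@(np.array([.4995,-.3675,.031])-s["position"]))
E
```

```text
time_s: 14.1
position: [0.5038, -0.3663, 0.1987]
tool_rot: [[0.509, 0.861, -0.0], [0.861, -0.509, 0.0], [-0.0, -0.0, -1.0]]
ft_force: [1.1, 1.2, -2.2]
grip_width: 0.048
gripper_force: 105.1
time_s: 14.6
position: [0.5048, -0.3637, 0.1167]
tool_rot: [[0.506, 0.862, 0.002], [0.862, -0.506, -0.002], [-0.001, 0.002, -1.0]]
ft_force: [0.2, -1.0, -2.6]
grip_width: 0.0487
gripper_force: 104.9
[ 0.50476638 -0.36372802  0.11665591] [[ 5.06203048e-01  8.62412301e-01  1.86989315e-03]
 [ 8.62414148e-01 -5.06200350e-01 -1.74443643e-03]
 [-5.57882870e-04  2.49566134e-03 -9.99996730e-01]] [-0.00587108 -0.00284619  0.08565236]
```

```bash
python3 -m jog '[[0,0,0.005,-0.006,-0.003,0.02,20],[0,0,0,0,0,0.02,20],[0,0,0,0,0,0.012,20],[0,0,0,0,0,0,20],[0,0,0,0,0,0,20]]' 110
python3 - <<'E'
from h import *
s=observe();print(s["position"],s["tool_rot"],s["tool_rot"].T@(np.array([.4995,-.3675,.031])-s["position"]),s["ft_force"])
E
```

```text
time_s: 15.22
position: [0.4985, -0.368, 0.0641]
tool_rot: [[0.511, 0.859, 0.001], [0.859, -0.511, -0.002], [-0.001, 0.002, -1.0]]
ft_force: [-0.4, -0.1, -3.3]
grip_width: 0.0483
gripper_force: 114.6
[ 0.49852768 -0.36803215  0.06406005] [[ 5.11429979e-01  8.59323747e-01  1.44040855e-03]
 [ 8.59324766e-01 -5.11428039e-01 -1.51902773e-03]
 [-5.68671283e-04  2.01465506e-03 -9.99997809e-01]] [0.00097336 0.00049678 0.03306057] [-0.35707096 -0.06413091 -3.32609692]
```

```bash
python3 -m jog '[[0,0,0,0.001,0.0005,0.006,20],[0,0,0,0,0,0.006,20],[0,0,0,0,0,0.004,20],[0,0,0,0,0,0,20]]' 120
python3 -m jog '[[0,0,0,0,0,0.004,20],[0,0,0,0,0,0.004,20],[0,0,0,0,0,0,20]]' 120
```

```text
time_s: 15.72
position: [0.4991, -0.3673, 0.0469]
tool_rot: [[0.512, 0.859, 0.001], [0.859, -0.512, -0.001], [-0.0, 0.001, -1.0]]
ft_force: [1.3, -0.3, -1.2]
grip_width: 0.0477
gripper_force: 125.7
time_s: 16.1
position: [0.4988, -0.3669, 0.0381]
tool_rot: [[0.512, 0.859, -0.0], [0.859, -0.512, 0.001], [0.0, -0.001, -1.0]]
ft_force: [0.8, -0.7, -4.1]
grip_width: 0.0483
gripper_force: 125.3
```

```bash
python3 -m jog '[[0,0,0,0,0,0.002,20],[0,0,0,0,0,0.002,20],[0,0,0,0,0,0.001,20],[0,0,0,0,0,0,20]]' 120
```

```text
time_s: 16.6
position: [0.4988, -0.3669, 0.0345]
tool_rot: [[0.512, 0.859, -0.0], [0.859, -0.512, 0.0], [0.0, -0.0, -1.0]]
ft_force: [-2.9, 2.4, 5.3]
grip_width: 0.048
gripper_force: 126.0
```

```bash
python3 -m jog '[[0,0,0,0,0,0.002,20],[0,0,0,0,0,0.001,20],[0,0,0,0,0,0,20]]' 120
```

```text
time_s: 16.98
position: [0.4988, -0.3669, 0.0345]
tool_rot: [[0.511, 0.859, 0.001], [0.859, -0.511, -0.001], [-0.001, 0.001, -1.0]]
ft_force: [-8.7, 8.8, 28.1]
grip_width: 0.0476
gripper_force: 128.7
```

It is hard on the bed: TCP 0.0345 means the underside is about 28 mm up, and the height no longer changes at 28 N. Relax, release, rise.

```bash
python3 -m jog '[[0,0,0,0,0,-0.002,20],[0,0,0,0,0,0,62],[0,0,0,0,0,0,75],[0,0,0,0,0,0,85],[0,0,0,0,0,-0.01,85],[0,0,0,0,0,-0.04,85],[0,0,0,0,0,-0.05,85],[0,0,0,0,0,-0.04,85],[0,0,0,-0.04,0,0,85],[0,0,0,-0.03,0,0,85]]' 60
python3 - <<'E'
from h import *
np.set_printoptions(precision=4,suppress=True)
s=observe();print(s["position"],s["grip_width"])
d=optics.get_image("wrist");cv2.imwrite("pics/p8.png",d["pixels"][:,:,::-1])
e=optics.get_image("scene");cv2.imwrite("pics/s8.png",e["pixels"][:,:,::-1])
# predicted vs seen: stone top edges, clips along the holder axis at the axis, world line
c=np.array([.499,-.3685]);u=np.array([.5105,.86]);im=d["pixels"].astype(int).sum(2)
q=[(c[0]+t*u[0],c[1]+t*u[1],.062) for t in(-.082,-.07,0,.07,.082)];print(proj(d,q))
g=im[:,305:325].mean(1)
p=proj(d,q);y0,y1=int(p[:,1].min()),int(p[:,1].max());x=int(p[2,0]);print(x)
print("far",[(y,int(im[y,x-8:x+8].mean())) for y in range(max(0,y0-14),y0+34,2)])
print("near",[(y,int(im[y,x-8:x+8].mean())) for y in range(y1-30,min(399,y1+16),2)])
E
```

```text
time_s: 18.23
position: [0.4627, -0.4282, 0.1741]
tool_rot: [[0.511, 0.859, 0.001], [0.859, -0.511, -0.001], [-0.001, 0.002, -1.0]]
ft_force: [0.4, 0.3, -0.0]
grip_width: 0.0725
gripper_force: 0.0
[ 0.4627 -0.4282  0.1741] 0.07248211182274505
[[319.6446 203.8525]
 [319.6387 190.6309]
 [319.601  106.3657]
 [319.5576   8.2585]
 [319.5495 -10.1231]]
319
far [(0, 384), (2, 322), (4, 451), (6, 589), (8, 591), (10, 499), (12, 488), (14, 492), (16, 495), (18, 497), (20, 500), (22, 500)]
near [(173, 234), (175, 235), (177, 231), (179, 235), (181, 234), (183, 232), (185, 230), (187, 230), (189, 227), (191, 276), (193, 281), (195, 229), (197, 241), (199, 247), (201, 230), (203, 216), (205, 221), (207, 220), (209, 235), (211, 230), (213, 241), (215, 247), (217, 253)]
```

The seen stone ends (rows about 190 and 9) match a level, seated stone (predicted 190.6 and 8.3). Hand in.

```bash
python3 -c "
from rig import job
print(job.close_job())"
```

```text
the job is handed in; nothing more can be done
None
```

The worn stone lies flat, stone side up, in the tray and the new stone is pressed down onto the bed of the holder; I handed the job in at about 18 s, got no verdict back, and inferred the clips had snapped from the seated height rather than seeing them.

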